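Unlock the drip tray and draw it out to its stop

TASK

A seal ring has fallen through the grid into the coffee machine's drip tray. Push the slide catch on top of the carrier all the way towards the middle to unlock the tray, then hook a fingertip behind the tray's raised front lip and draw the tray out on its runners to its stop, so that the seal lies in the open. Pinch or lift nothing, neither the lip nor the seal, and leave the pen and the brush beside it where they lie.

Things in the scene. Friction and masses are not known exactly. Their poses are not given: they have to be found in the camera images.
- tray_carrier: black plastic carrier of a coffee machine's drip tray with a steel grid on top, 160 (x) x 150 (y) x 55 mm high, standing fast on the worktop on rubber feet. Origin: centre of its underside. Its own x points from the tray's lip to its back (the tray is drawn out along -x), y to the left as one looks along x, z up. Its front cross bar (top 55 mm high, x -80 to -56 mm) carries the catch
- tray_catch (a joint): grey slide catch on top of the front cross bar, near its +y end. 0: locked (its tongue hangs in front of a lug on the tray and blocks it); it slides along the carrier's -y, towards the middle, to its open end at 0.022 m; free from 0.017 m. Sliding friction about 1.2 N, stays where it is left
- catch_thumb (a point): centre of the catch's raised thumb block, which is 18 (carrier x) x 12 (carrier y) x 17 mm high, its top 76 mm above the worktop; moves with the catch. Push it on its +y face, above the 4 mm thick plate (32 mm long in carrier y, top 59 mm above the worktop) on which it stands
- drip_tray (a joint): grey drip tray in the carrier: 0 fully in, grows as it is drawn out along the carrier's -x; ends at a stop at 0.080 m. Sliding friction about 1.5 N. Blocked within 3 mm while the catch is locked. 120 mm wide; with the tray in, its front part stands out of the carrier as an open well, floor 9 mm above the worktop, 38 mm deep (carrier x) from the catch's tongue to the lip, 114 mm wide, with side walls 30 mm high
- lip_back (a point): middle of the back face (the side towards the carrier) of the tray's raised front lip, 30 mm above the worktop, moves with the tray. The lip is an upright wall 120 mm long, 7 mm thick with its trim, its top 46 mm above the worktop; it is hooked on this face from inside the well. The two plain side walls meet it at its ends, carrier y +60 and -60 mm. A steel trim strip, 3 mm thick, covers the lip's front (outer) face: that face is not to be pressed or gripped
- seal: orange silicone seal ring, 25 mm across, 8 mm high, loose, lying on the tray floor under the grid, 9 mm above the worktop. Origin: centre of its underside
- cleaning_brush: narrow cleaning brush with a red handle, 13 x 174 x 12 mm, loose, lying right of the tray's path, its length roughly along it. Origin: centre of its underside
- click_pen: grey push-button ball pen, 14 x 144 x 11 mm, loose, lying left of the tray's path, its length roughly along it. Origin: centre of its underside

How it is judged:
By the outcome, as a careful person would: the job done as asked, in the order asked, and still so for the second after the job is handed in, with the robot touching nothing.
It also fails if it takes over 45 s, if anything falls off the work surface, if the arm or the gripper's body presses on something with over 40 N, if the wrist force passes 120 N, or if a joint passes its speed limit or range.

ROBOT

A 7-joint arm with a two-finger parallel gripper is mounted at the origin on a cart in front of the work surface, level with it; the furniture and walls round the work are solid. World frame = base frame: x ahead of the robot, y to its left, z up, the work surface at z = 0. Lengths are in m, angles in rad, forces in N, time in s.
With the tool pointing down it reaches from about 0.35 to 0.9 m from the base axis. Payload 7.2 kg.
Tool frame: the origin (TCP) lies between the finger pads; the fingertips stand tip_extent ahead of it and the grasp point (between the pads) lies 5 mm behind it (tip_extent is the distance from the TCP to the fingertips, in m); z points along the fingers, y is the line along which they close (so a half turn about z gives the same grasp; the last joint's range is limited). The gripper opens to 88 mm and grips with 3 to 60 N. Pads are 20 mm wide; open, the fingers measure 115 mm over their backs; the gripper's body (75 mm by 178 mm) begins 61 mm behind the grasp point.
Start: joints at [1.052, 0.411, -0.013, 1.596, 0.006, 1.134, -0.082], TCP at [0.272, -0.563, 0.21] pointing down, gripper open.
Joint ranges: [-2.95, 2.95], [-0.29, 1.99], [-1.47, 1.44], [0.14, 2.54], [-1.03, 4.17], [0.13, 1.85], [-2.86, 2.86]. Speed limits (rad/s): [2.39, 2.39, 3.01, 3.01, 3.14, 3.14, 3.14].

INTERFACE

Orientations are given as a 3x3 rotation matrix whose columns are the frame's x, y, z axes.
In Python, from rig import * gives the robot as it stands.
- The arm moves only by the shell command python3 -m pendant 'ROWS' [OPENING] [FORCE]. ROWS is text: rows parted by semicolons, each of 4 numbers parted by spaces: the shift along the tool's x, y, z in cm, then the turn about the tool's z in rad. In form: tx ty tz turn; .... A call has 1 to 8 rows; each row shifts and turns the commanded pose from where the row before left it, along the tool's axes as they then stand; what a row does not reach is not made up. A row lasts 1/10 s, in which the tool goes at most 50 mm and 8.59 degrees, less where a joint would pass 70% of its speed; a pose out of reach is approached as far as the arm can. A call is refused whole if a number of a shift passes 5 or a number of a turn 0.15, either way. A call with a gripper value outside its range is refused whole. OPENING is the gripper command: -1 is fully open, 1 is shut, values between are in proportion, set as the call begins (- or left out, the last holds). The fingers move at their own pace and stop on an object; FORCE is the grip in N (left out, the last holds). Time passes only in rows, so rows that do not move let the fingers close. It gives the time, the measured TCP pose, the force, the opening and the grip force at its end, in the units of the state.
- state(): the state, without advancing time (a new reading comes with each control period).
- get_image(name): name is "scene" or "top"; returns a dict with "color" (420x560x3 uint8, red, green, blue), "fx", "fy", "cx", "cy" (pixels), "dist_coeffs" ([k1, k2, p1, p2, k3] as OpenCV has them; the pictures are not rectified), "rvec" (rotation vector, rad) and "tvec" (3), from world to camera coordinates, as OpenCV has them. Camera axes: x right, y down, z forward; pixel columns grow to the right and rows downward; lengths in m; the calibration is good to about 2 mm. A picture is of the moment at which its call begins. There is no depth.
- sign_off(): hands the job in; it is judged then, once.
The state is a dict: "time_s": time; "joint_pos": joint angles; "joint_vel": joint speeds; "effort": joint torques, N m; "position": TCP position; "eef_rot": TCP orientation; "wrist_force": force on the tool from outside, world axes, zero at the start; "ft_torque": the same for the moment, N m; "opening": finger opening in m; "gripper_force": force on a finger pad.
Only numpy, scipy, OpenCV 4.12 (cv2) and the standard library are available. Lean on these libraries where they do the work, as an engineer would, in place of code of your own. Each camera call takes 0.05 s, during which the arm holds its last target. There are 200 camera calls.

## Working session

There is one attempt and no reset: what is moved stays moved. The work goes in short steps, Python scripts to look and compute and a shell command to move; the robot and the scene stay as the last step left them, time stands still between calls to the robot, and variables do not carry over. Pictures are saved under pics/ and viewed, at most 10 in all, crops included, and the job is handed in when it is done.

```bash
mkdir -p pics; python3 - <<'E'
from rig import *
import cv2
s=state();print({k:s[k] for k in('time_s','position','eef_rot','opening')}, [k for k in s])
print(globals().get('tip_extent'), s.get('tip_extent'))
for n in('scene','top'):
    im=get_image(n);cv2.imwrite(f'pics/{n}0.png',im['color'][:,:,::-1]);print({k:im[k] for k in im if k!='color'})
E
```

```text
{'time_s': 0.0, 'position': array([ 0.27202509, -0.56208486,  0.20908352]), 'eef_rot': array([[ 9.00096392e-01,  4.35690023e-01, -8.29931566e-04],
       [ 4.35690797e-01, -9.00095245e-01,  1.44218274e-03],
       [-1.18672826e-04, -1.65969703e-03, -9.99998616e-01]]), 'opening': 0.08807326818491161} ['time_s', 'joint_pos', 'joint_vel', 'effort', 'position', 'eef_rot', 'wrist_force', 'ft_torque', 'gripper_force', 'opening']
0.014 None
{'fx': 468.2803255817204, 'fy': 468.2803255817204, 'cx': 279.7525075658266, 'cy': 204.53642567007785, 'dist_coeffs': array([0.01108681, 0.        , 0.        , 0.        , 0.        ]), 'rvec': array([ 1.1196206 , -2.44198021,  0.95523286]), 'tvec': array([0.4953447 , 0.27091651, 0.69926602])}
{'fx': 512.3567076574614, 'fy': 512.3567076574614, 'cx': 284.5374257186304, 'cy': 198.7162793564954, 'dist_coeffs': array([0.04362631, 0.        , 0.        , 0.        , 0.        ]), 'rvec': array([ 2.09993279, -2.1195023 ,  0.17928203]), 'tvec': array([0.21194946, 0.56142893, 0.79750484])}
```

View pics/scene0.png

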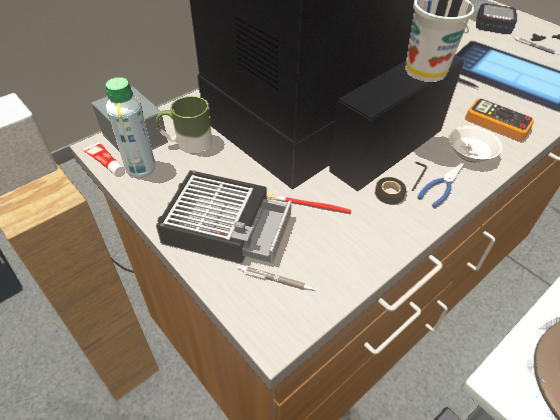

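View pics/top0.png

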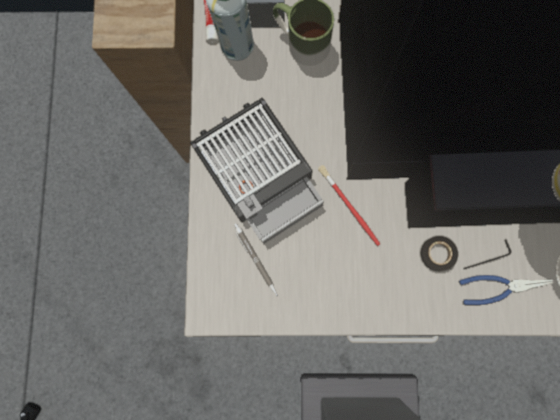

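Scene: carrier at about (215,215), with the well facing lower right, the pen at (278,278) and the brush at (310,205). Top: carrier at (252,160), catch near (248,204), lip from (262,240) to (321,203). I'll enlarge this.

```bash
python3 - <<'E'
import cv2
a=cv2.imread('pics/top0.png')[150:300,185:385]
cv2.imwrite('pics/top_c.png',cv2.resize(a,None,fx=4,fy=4,interpolation=cv2.INTER_CUBIC))
a=cv2.imread('pics/scene0.png')[165:300,150:330]
cv2.imwrite('pics/sc_c.png',cv2.resize(a,None,fx=4,fy=4,interpolation=cv2.INTER_CUBIC))
E
```

```text
(no output)
```

View pics/top_c.png

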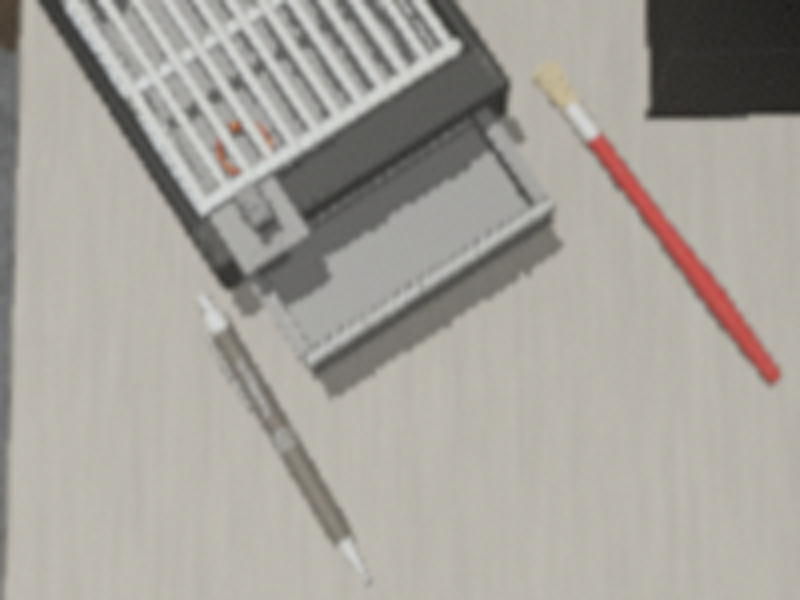

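View pics/sc_c.png

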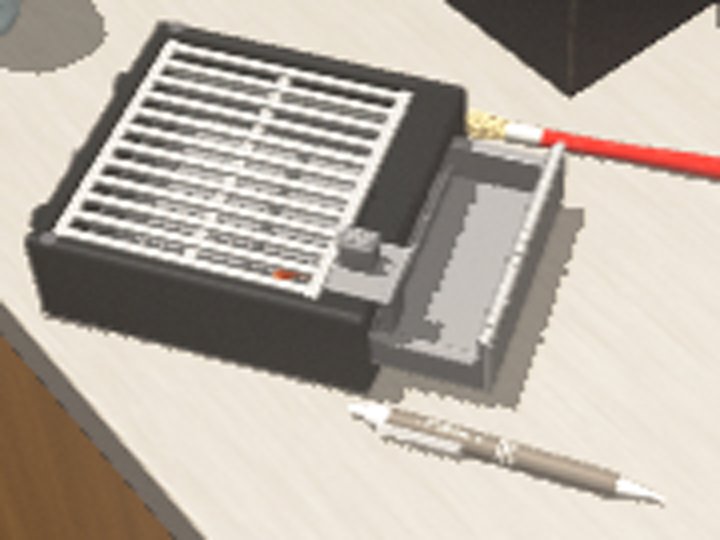

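Top crop: the front lip's top edge runs from (312,362) to (552,208), the thumb block is near (258,205), and the bar's right front corner is (508,90). Scene crop: thumb top (361,240), lip ends (560,148) and (486,345).

```bash
cat >h.py <<'E'
import cv2,numpy as np
CAM={}
def ray(im,u,v,z):
    K=np.array([[im['fx'],0,im['cx']],[0,im['fy'],im['cy']],[0,0,1]])
    p=cv2.undistortPoints(np.array([[[u,v]]],float),K,im['dist_coeffs'])[0,0]
    R=cv2.Rodrigues(im['rvec'])[0];d=R.T@[p[0],p[1],1];o=-R.T@im['tvec']
    return o+d*(z-o[2])/d[2]
E
python3 - <<'E'
from rig import *
from h import *
t=get_image('top');s=get_image('scene')
T=lambda u,v,z:ray(t,185+u/4-.4,150+v/4-.4,z)
S=lambda u,v,z:ray(s,150+u/4-.4,165+v/4-.4,z)
np.set_printoptions(precision=4,suppress=True)
a,b=T(312,358,.046),T(550,207,.046);c,d=S(486,345,.046),S(560,148,.046)
for p,q in((a,b),(c,d)):
    e=p-q;print('lip',p,q,np.linalg.norm(e),'yaw of +y axis->carrier yaw',np.degrees(np.arctan2(e[1],e[0]))-90)
print('corner',T(508,88,.055),S(468,90,.055),'back-left S',S(28,240,.055),'back right S',S(160,25,.055))
print('thumb',T(258,203,.076),S(361,236,.076))
print('pen',[T(*p,.005) for p in((203,300),(368,582))],'brush',[T(*p,.006) for p in((545,70),(773,378))])
print('seal',T(240,150,.013))
E
```

```text
lip [0.4974 0.244  0.046 ] [0.5602 0.1437 0.046 ] 0.11827725799638965 yaw of +y axis->carrier yaw 32.07074105305098
lip [0.4948 0.2466 0.046 ] [0.56   0.1457 0.046 ] 0.12017277142047672 yaw of +y axis->carrier yaw 32.86021896220193
corner [0.6098 0.1608 0.055 ] [0.6105 0.1597 0.055 ] back-left S [0.665  0.3675 0.055 ] back right S [0.7428 0.2464 0.055 ]
thumb [0.5576 0.2641 0.076 ] [0.5569 0.2643 0.076 ]
pen [array([0.5282, 0.2946, 0.005 ]), array([0.4061, 0.2226, 0.005 ])] brush [array([0.6301, 0.1426, 0.006 ]), array([0.4915, 0.0472, 0.006 ])]
seal [0.5936 0.2781 0.013 ]
```

```bash
python3 -m pendant '0 0 0 -0.12; 3.8 -3.2 0 0; 3.8 -3.2 0 0; 3.8 -3.2 0 0; 3.8 -3.2 0 0; 3.8 -3.2 0 0; 3.8 -3.2 0 0; 3.8 -3.2 0 0' 1 20; python3 -m pendant '3.8 -3.2 0 0; 3.8 -3.2 0 0; 3.8 -3.2 0 0; 3.8 -3.2 0 0; 3.8 -3.2 0 0; 3.8 -3.2 0 0; 3.8 -3.2 0 0; 3.8 -3.2 0 0'
cat >>h.py <<'E'
C=np.array([.637,.265]);Y=np.radians(32.7);EX=np.array([np.cos(Y),np.sin(Y)]);EY=np.array([-EX[1],EX[0]])
def rep(s):
    d=np.array(s['position'][:2])-C;R=np.array(s['eef_rot']);np.set_printoptions(precision=4,suppress=True)
    f=s['wrist_force'];print('t',round(s['time_s'],2),'carrier x,y',d@EX,d@EY,'z',s['position'][2],'yaw',np.degrees(np.arctan2(R[1,0],R[0,0])),'R2',R[:,2],'open',s['opening'],'F cx,cy,z',f[:2]@EX,f[:2]@EY,f[2])
E
python3 -c "
from rig import *;from h import *;rep(state())"
```

```text
time_s: 1.0
position: [0.3752, -0.2285, 0.2101]
eef_rot: [[0.842, 0.54, 0.0], [0.54, -0.842, -0.0], [0.0, 0.001, -1.0]]
wrist_force: [0.9, -0.2, -0.5]
opening: 0.0272
gripper_force: 0.0
time_s: 1.8
position: [0.4929, 0.1511, 0.21]
eef_rot: [[0.842, 0.54, 0.0], [0.54, -0.842, -0.0], [0.0, 0.0, -1.0]]
wrist_force: [1.6, -0.1, -0.1]
opening: 0.0003
gripper_force: 0.0
t 1.8 carrier x,y -0.1828096362602761 -0.017965471235942904 z 0.2100160743901144 yaw 32.6702473846106 R2 [ 0.0003 -0.0001 -1.    ] open 0.00030089528591325073 F cx,cy,z 1.2957641164895468 -0.9555727807500988 -0.09881494004435881
```

```bash
python3 -m pendant '3.8 -3.1 0 0; 3.8 -3.1 0 0; 3.8 -3.1 0 0; 0 0 4 0; 0 0 4 0; 0 0 3 0; 0 0 0 0; 0 0 0 0'
python3 - <<'E'
from rig import *;from h import *;rep(state())
a=get_image('scene')['color'][140:290,150:350,::-1];b=get_image('top')['color'][130:280,185:385,::-1]
cv2.imwrite('pics/p1.png',cv2.resize(np.vstack([a,b]),None,fx=2,fy=2,interpolation=cv2.INTER_CUBIC))
E
```

```text
time_s: 2.6
position: [0.5382, 0.2893, 0.1003]
eef_rot: [[0.841, 0.54, -0.001], [0.54, -0.841, -0.0], [-0.001, -0.0, -1.0]]
wrist_force: [-0.7, 0.8, 0.9]
opening: 0.0006
gripper_force: 0.0
t 2.6 carrier x,y -0.07000190172453466 0.07382133394085806 z 0.10026959694999682 yaw 32.71247560107312 R2 [-0.0007 -0.0001 -1.    ] open 0.0006039276435410522 F cx,cy,z -0.19793992196560858 1.077842086308426 0.9467750954459395
```

View pics/p1.png

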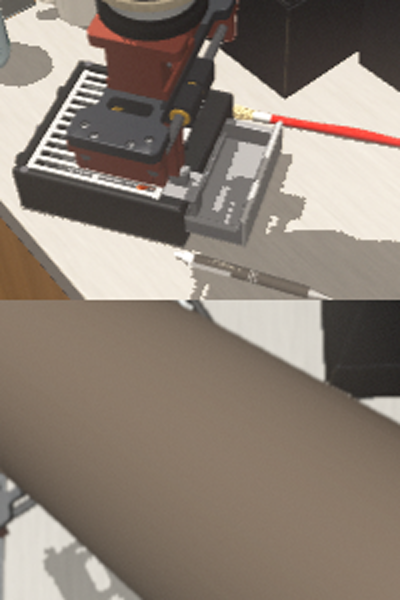

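The gripper body hides most of it. The thumb block shows at about (180,187) in the upper crop. I'll project the tip to check.

```bash
python3 - <<'E'
from rig import *;from h import *
im=get_image('scene')
K=np.array([[im['fx'],0,im['cx']],[0,im['fy'],im['cy']],[0,0,1]])
P=lambda x,y,z:cv2.projectPoints(np.r_[C+x*EX+y*EY,z],im['rvec'],im['tvec'],K,im['dist_coeffs'])[0].ravel()
for n,p in dict(tip=(-.07,.0738,.086),tcp=(-.07,.0738,.1),wrist=(-.07,.0738,.166),thumb=(-.0675,.0424,.076)).items():print(n,P(*p),((P(*p)-[190,150])*6).round())
a=im['color'][150:240,190:310,::-1];cv2.imwrite('pics/p2.png',cv2.resize(a,None,fx=6,fy=6,interpolation=cv2.INTER_CUBIC))
E
```

```text
tip [234.49116466 233.76584294] [267. 503.]
tcp [233.98688844 228.38836813] [264. 470.]
wrist [231.41180473 200.95181791] [248. 306.]
thumb [239.73815818 223.43996872] [298. 441.]
```

View pics/p2.png

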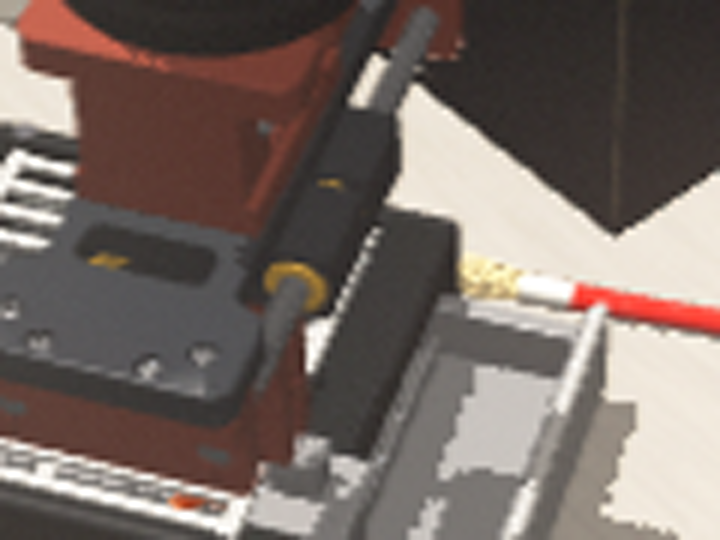

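The body's near side hides the finger, and the thumb sits where I measured it. I'll lower and push in small steps.

```bash
python3 -m pendant '0.2 0 1.1 0; 0 0 1.1 0; 0 0.4 0 0; 0 0.4 0 0; 0 0.4 0 0; 0 0.4 0 0; 0 0 0 0' >/dev/null; python3 -c "
from rig import *;from h import *;rep(state())"
python3 -m pendant '0 0.4 0 0; 0 0.4 0 0; 0 0.4 0 0; 0 0 0 0' >/dev/null; python3 -c "
from rig import *;from h import *;rep(state())"
```

```text
t 3.45 carrier x,y -0.06793773809404491 0.056538155168246444 z 0.07811057999917947 yaw 32.6326412553731 R2 [ 0.0005 -0.0003 -1.    ] open 0.0003659008127961308 F cx,cy,z 0.13543184460513094 -1.3227354232948398 0.6009179647244415
t 3.85 carrier x,y -0.06808417637737202 0.04465320964474118 z 0.07789952592153387 yaw 32.64556416329768 R2 [ 0.0002 -0.0005 -1.    ] open 0.0003351079529557609 F cx,cy,z -0.6199322838686387 -0.3233559645303912 -0.3850391174168676
```

```bash
for i in 1; do python3 -m pendant '0 0.3 0 0; 0 0.3 0 0; 0 0 0 0' >/dev/null; python3 -c "
from rig import *;from h import *;rep(state())"; done
python3 -m pendant '0 0.2 0 0; 0 0.2 0 0; 0 0 0 0' >/dev/null; python3 -c "
from rig import *;from h import *;rep(state())"
```

```text
t 4.15 carrier x,y -0.06805891791645854 0.03903014610712669 z 0.07790515855271704 yaw 32.67147715396147 R2 [ 0.0002 -0.0003 -1.    ] open 0.0006528290344192014 F cx,cy,z 0.012985862337017763 -0.35174957248874156 -0.46047217539474466
t 4.45 carrier x,y -0.06804951156094083 0.035232610935696754 z 0.07791696301757987 yaw 32.682123158827466 R2 [ 0.0001 -0.0002 -1.    ] open 0.0005784941671816867 F cx,cy,z 0.322839942232041 0.27679602208919163 0.1339512958077993
```

```bash
python3 -m pendant '0 0.2 0 0; 0 0.2 0 0; 0 0 0 0' >/dev/null; python3 -c "
from rig import *;from h import *;rep(state())
a=get_image('scene')['color'][190:265,200:320,::-1];cv2.imwrite('pics/p3.png',cv2.resize(a,None,fx=6,fy=6,interpolation=cv2.INTER_CUBIC))"
```

```text
t 4.75 carrier x,y -0.06804744079398754 0.03121509691232893 z 0.07790799636910944 yaw 32.67944276496709 R2 [ 0.0001 -0.0002 -1.    ] open 0.0006483350771436859 F cx,cy,z -0.2821312737659103 -0.39399371453132864 -0.20002651563199825
```

View pics/p3.png

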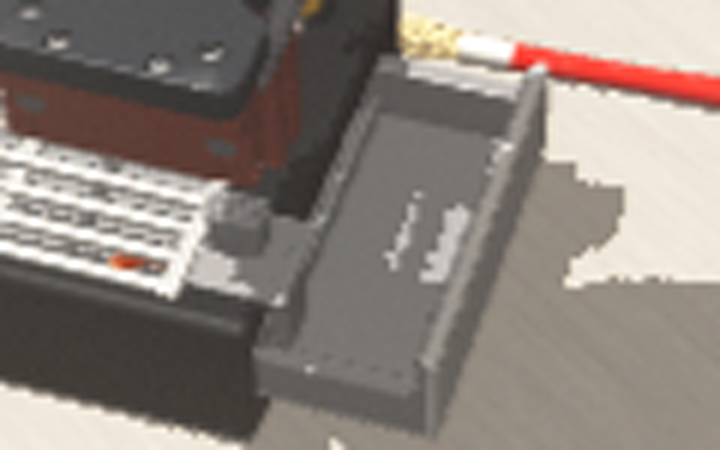

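The thumb is still at its original pixel (240,226), with no finger in front of it. I'll check where the visible body edges should be.

```bash
python3 - <<'E'
from rig import *;from h import *
im=get_image('scene');s=state();rep(s)
K=np.array([[im['fx'],0,im['cx']],[0,im['fy'],im['cy']],[0,0,1]])
R=cv2.Rodrigues(im['rvec'])[0];o=-R.T@im['tvec'];d=o[:2]-C;print('cam carrier',d@EX,d@EY,o[2])
p,E=np.array(s['position']),np.array(s['eef_rot'])
for n,v in {'tip':(0,0,.014),'tip+y':(0,.014,.014),'tip-y':(0,-.014,.014),'tip-x':(-.01,0,.014),'up30':(0,0,-.03),'up60':(0,0,-.06),
 **{f'long y {a:+d}{b:+d}':(a*.0375,b*.089,-.066) for a in(-1,1) for b in(-1,1)},**{f'long x {a:+d}{b:+d}':(a*.089,b*.0375,-.066) for a in(-1,1) for b in(-1,1)}}.items():
    u=cv2.projectPoints(p+E@np.array(v),im['rvec'],im['tvec'],K,im['dist_coeffs'])[0].ravel();print(n,((u-[200,190])*6).round())
print(s['joint_pos'])
E
```

```text
t 4.85 carrier x,y -0.06803021663999978 0.0316426382764266 z 0.07792500146410405 yaw 32.696463799272394 R2 [-0.  0. -1.] open 0.0005945559592745071 F cx,cy,z 0.1751502136504208 -0.37966318503601143 0.6152705250265362
cam carrier -0.27162121917951765 0.5230879466459278 0.6928504173816347
tip [255. 201.]
tip+y [270. 166.]
tip-y [239. 236.]
tip-x [287. 208.]
up30 [247. 100.]
up60 [242.  26.]
long y -1-1 [263. 289.]
long y -1+1 [ 467. -174.]
long y +1-1 [-17. 222.]
long y +1+1 [ 222. -225.]
long x -1-1 [520. 184.]
long x -1+1 [594. -16.]
long x +1-1 [-120.   37.]
long x +1+1 [ -10. -146.]
[-0.1382  0.5922 -0.5156  1.7162  0.3514  0.9264 -1.7946]
```

The blob at (240,225) could be the thumb or the fingertip, which I can't tell apart here. I'll back off, turn the tool a quarter so the narrow side of the body faces the camera, and look.

```bash
python3 -m pendant '0 0 -3 0; 0 -4 0 0; 0 -3 0 0.15; 0 0 0 0.15; 0 0 0 0.15; 0 0 0 0.15; 0 0 0 0.15' |grep force; python3 -m pendant '0 0 0 0.15; 0 0 0 0.15; 0 0 0 0.15; 0 0 0 0.15; 0 0 0 0.15; 0 0 0 0.07; 0 0 0 0' >/dev/null
python3 - <<'E'
from rig import *;from h import *
im=get_image('scene');s=state();rep(s);print(s['joint_pos'])
K=np.array([[im['fx'],0,im['cx']],[0,im['fy'],im['cy']],[0,0,1]])
p,E=np.array(s['position']),np.array(s['eef_rot'])
c=np.ascontiguousarray(cv2.resize(im['color'][110:300,150:350,::-1],None,fx=3.1,fy=3.1,interpolation=cv2.INTER_CUBIC))
for v in((0,0,.014),(.01,0,.014),(-.01,0,.014),(0,0,-.066)):
    u=cv2.projectPoints(p+E@np.array(v),im['rvec'],im['tvec'],K,im['dist_coeffs'])[0].ravel();w=(u-[150,110])*3.1;print(v,w.round())
    cv2.circle(c,tuple(int(q) for q in w),2,(255,255,0),-1)
cv2.imwrite('pics/p4.png',c)
E
```

```text
wrist_force: [-0.4, 0.4, -0.1]
gripper_force: 0.0
t 6.3 carrier x,y -0.07074055755089038 0.10246924144085467 z 0.10401611597640081 yaw -52.19308246256985 R2 [-0.0084 -0.007  -0.9999] open 0.00041053271826899584 F cx,cy,z 0.46565740791354654 0.5644644255606032 -0.1895059433125078
[-0.9519  0.5269  0.4628  1.7603 -0.2814  0.9318 -2.8533]
(0, 0, 0.014) [244. 420.]
(0.01, 0, 0.014) [249. 405.]
(-0.01, 0, 0.014) [239. 436.]
(0, 0, -0.066) [231. 318.]
```

View pics/p4.png

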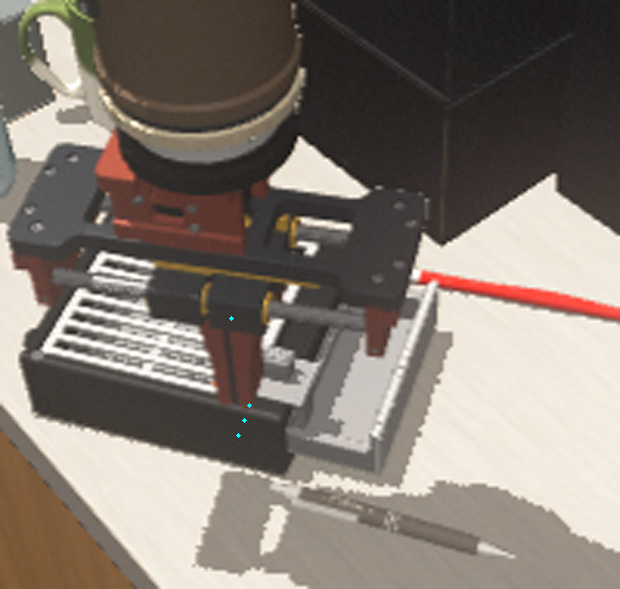

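The picture shows the closed fingertips' bottom at about (238,400). The 14 mm tip_extent predicts (244,420). So the tips sit about 14 mm higher than I assumed, roughly at the TCP plane, and they passed over the thumb (top at 76 mm). I'll turn back and push lower, with the TCP at about 68 mm.

```bash
R='from rig import *;from h import *;rep(state())'
python3 -m pendant '0.2 0 1.8 0; 0 0 1.8 0; 0 1 0 0; 0 1 0 0; 0 0 0 0' >/dev/null; python3 -c "$R"
python3 -m pendant '0 0.4 0 0; 0 0.4 0 0; 0 0.4 0 0; 0 0 0 0' >/dev/null; python3 -c "$R"
python3 -m pendant '0 0.4 0 0; 0 0.4 0 0; 0 0 0 0' >/dev/null; python3 -c "$R"
```

```text
t 7.9 carrier x,y -0.06856462235138785 0.07815439029346795 z 0.06938671370421673 yaw 32.16198392904163 R2 [-0.0067 -0.0058 -1.    ] open 0.0004877806467758462 F cx,cy,z 0.3354699176515052 -0.49890552331736504 0.14176751083060474
t 8.3 carrier x,y -0.06914747036115451 0.06850119863779963 z 0.06850228045600948 yaw 32.35733537961299 R2 [-0.0082 -0.0057 -0.9999] open 0.00030325351230231376 F cx,cy,z -1.4623537181839568 -0.09150843627786896 -0.09487482159593427
t 8.6 carrier x,y -0.06928299366047137 0.06040308607484349 z 0.06825889527843532 yaw 32.35425043854819 R2 [-0.0085 -0.006  -0.9999] open 0.0006693906727630575 F cx,cy,z -0.9333505032794427 0.06629875440623242 0.10871093367192804
```

```bash
R='from rig import *;from h import *;rep(state())'
for i in 1; do python3 -m pendant '0 0.3 0 0; 0 0.3 0 0; 0 0 0 0' >/dev/null; python3 -c "$R"
python3 -m pendant '0 0.3 0 0; 0 0.3 0 0' >/dev/null; python3 -c "$R"
python3 -m pendant '0 0.2 0 0; 0 0.2 0 0' >/dev/null; python3 -c "$R"; done
```

```text
t 8.9 carrier x,y -0.0692920248143158 0.05458745413982305 z 0.06827330550556203 yaw 32.361204804239954 R2 [-0.0085 -0.0058 -0.9999] open 0.00036424552812874876 F cx,cy,z -0.13900576315161742 -0.14992690299106326 -0.8055221235047643
t 9.1 carrier x,y -0.06929771104496467 0.04920227791747952 z 0.06828089932809697 yaw 32.412273034058394 R2 [-0.0087 -0.0055 -0.9999] open 0.0006913689737590646 F cx,cy,z 0.07756700757077213 0.4539638939667629 -0.19067538360408434
t 9.3 carrier x,y -0.06934854444381555 0.04502524102740997 z 0.06825621956097983 yaw 32.39389446467845 R2 [-0.0087 -0.0056 -0.9999] open 0.00027545037419679334 F cx,cy,z 0.42091291804747605 -0.6286999545190991 0.7454500418259687
```

```bash
R='from rig import *;from h import *;rep(state())'
python3 -m pendant '0 0.3 0 0; 0 0 0 0' >/dev/null; python3 -c "$R"
python3 -m pendant '0 0.3 0 0; 0 0 0 0' >/dev/null; python3 -c "$R"
python3 -m pendant '0 0.2 0 0; 0 0 0 0' >/dev/null; python3 -c "$R
a=get_image('scene')['color'][190:265,200:320,::-1];cv2.imwrite('pics/p5.png',cv2.resize(a,None,fx=6,fy=6,interpolation=cv2.INTER_CUBIC))"
```

```text
t 9.5 carrier x,y -0.0693518158800119 0.04159836600774747 z 0.06830196546879753 yaw 32.36072874517756 R2 [-0.0085 -0.0058 -0.9999] open 0.0005078787633774007 F cx,cy,z -0.5602752744825797 -0.4822708808749538 0.2429546479692508
t 9.7 carrier x,y -0.06938298582711061 0.038738446387987874 z 0.06829009118307794 yaw 32.37544214110424 R2 [-0.0085 -0.0058 -0.9999] open 0.000474286544587979 F cx,cy,z 0.7183963472356822 -0.2136802643818915 0.321029119746405
t 9.9 carrier x,y -0.06937052937816415 0.03694659065512302 z 0.06828083005699573 yaw 32.383785479975096 R2 [-0.0086 -0.0057 -0.9999] open 0.00042865411703427533 F cx,cy,z -0.05128391536525352 -0.477504780629399 -0.10628933671097864
```

View pics/p5.png

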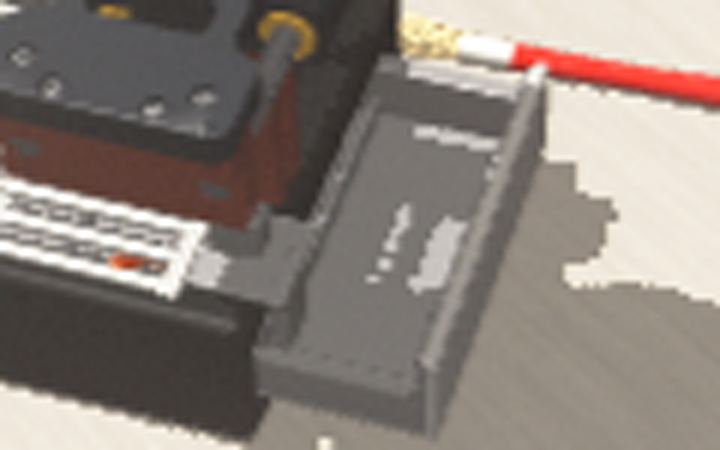

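The catch hasn't moved: the plate corner is still at (285,305) and the thumb foot at (240,245), so the tips are still too high or offset. I'll calibrate the tip height by gently touching the bare worktop in front of the tray.

```bash
R='from rig import *;from h import *;rep(state())'
python3 -m pendant '0 0 -4 0; -4.3 1.3 0 0; -4.3 1.3 0 0; -4.4 1.2 0 0; 0 0 3.5 0; 0 0 2.5 0; 0 0 0 0' >/dev/null; python3 -c "$R"
python3 -m pendant '0 0 0.7 0; 0 0 0.7 0; 0 0 0 0' >/dev/null; python3 -c "$R
import numpy as np
im=get_image('scene');c=im['color'].astype(int);m=(c[...,0]>70)&(c[...,0]>1.7*c[...,1])&(c[...,0]>1.5*c[...,2])
K=np.array([[im['fx'],0,im['cx']],[0,im['fy'],im['cy']],[0,0,1]]);s=state();p,E=np.array(s['position']),np.array(s['eef_rot'])
for z in(.014,0,-.066):print(z,cv2.projectPoints(p+E@np.array([0,0,z]),im['rvec'],im['tvec'],K,im['dist_coeffs'])[0].ravel())
cv2.imwrite('pics/p6.png',cv2.resize(im['color'][130:310,190:390,::-1],None,fx=3,fy=3,interpolation=cv2.INTER_CUBIC))"
```

```text
t 10.65 carrier x,y -0.20193799616837924 0.00032267062246919414 z 0.047598971330137685 yaw 32.394771021812694 R2 [-0.0127 -0.0074 -0.9999] open 0.0006654053877498483 F cx,cy,z 0.3763361481637899 -0.7157849332722479 -0.43515217883470236
t 10.95 carrier x,y -0.19973929956919834 6.087519552187794e-05 z 0.03540638333040508 yaw 32.41628466173091 R2 [-0.0089 -0.0057 -0.9999] open 0.0005907363133408763 F cx,cy,z -0.23468617336628617 -0.15661007593493542 -0.4297696665940014
0.014 [318.0851 241.8459]
0 [318.5758 237.0122]
-0.066 [321.0627 212.5265]
```

```bash
R='from rig import *;from h import *;rep(state())'
for i in 1; do python3 -m pendant '0 0 0.5 0; 0 0 0.5 0; 0 0 0 0' >/dev/null; python3 -c "$R"
python3 -m pendant '0 0 0.4 0; 0 0 0.4 0; 0 0 0 0' >/dev/null; python3 -c "$R"
python3 -m pendant '0 0 0.3 0; 0 0 0 0' >/dev/null; python3 -c "$R"; done
```

```text
t 11.3 carrier x,y -0.20037136797319763 4.560214753595787e-05 z 0.025066566510563486 yaw 32.40328420500972 R2 [-0.0094 -0.0059 -0.9999] open 0.0007432822771940818 F cx,cy,z 0.6214359013423052 -0.3387537172216448 -0.38196518735545343
t 11.6 carrier x,y -0.20048648551787354 1.3067396340875701e-05 z 0.017039240630828408 yaw 32.3998661260098 R2 [-0.0095 -0.006  -0.9999] open 0.00022687072921417087 F cx,cy,z -0.7263276883412529 -0.7865519049412267 -0.7143903477236154
t 11.8 carrier x,y -0.20028955537869556 -3.2164492828990175e-05 z 0.014323230330216326 yaw 32.39999175696442 R2 [-0.009  -0.0057 -0.9999] open 0.0009577689267582124 F cx,cy,z -0.7776683103087019 0.9239990895724982 -0.4979696629694538
```

```bash
R='from rig import *;from h import *;rep(state())'
python3 -m pendant '0 0 0.2 0; 0 0 0 0' >/dev/null; python3 -c "$R"
python3 -m pendant '0 0 0.2 0; 0 0 0 0' >/dev/null; python3 -c "$R"
```

```text
t 12.0 carrier x,y -0.20022459976321394 -2.1976290164572367e-05 z 0.012475345089277057 yaw 32.399817937272175 R2 [-0.0089 -0.0056 -0.9999] open 0.00015502467339268073 F cx,cy,z 0.6220527018777836 -0.33943109266789595 -0.5548273251626819
t 12.2 carrier x,y -0.20029360233939889 -4.428361530281947e-05 z 0.01043650184624935 yaw 32.397238561635056 R2 [-0.0089 -0.0057 -0.9999] open 0.0003003838701852123 F cx,cy,z 0.4981516489289769 -0.2199852041308387 -0.279762141023486
```

```bash
R='from rig import *;from h import *;rep(state())'
for i in 1 2 3; do echo; done; python3 -m pendant '0 0 0.2 0; 0 0 0.2 0; 0 0 0 0' >/dev/null; python3 -c "$R"
python3 -m pendant '0 0 0.2 0; 0 0 0 0' >/dev/null; python3 -c "$R"
python3 -m pendant '0 0 0.2 0; 0 0 0 0' >/dev/null; python3 -c "$R"
```

```text
t 12.5 carrier x,y -0.20039401549051758 -3.116669995748403e-05 z 0.0063449197575120575 yaw 32.39882826924978 R2 [-0.0091 -0.0058 -0.9999] open 0.0003701783922555027 F cx,cy,z 0.5591508766986756 -0.1493061559080116 -0.4268148336856254
t 12.7 carrier x,y -0.2003536059962564 -4.3564437935427155e-06 z 0.004392473589758188 yaw 32.39985432140805 R2 [-0.009  -0.0057 -0.9999] open 1.4931493447802242e-05 F cx,cy,z 0.1681442873471185 -0.1982438890525498 0.2756143829980552
t 12.9 carrier x,y -0.20036708349869575 -4.725947029864138e-06 z 0.002421152851735643 yaw 32.40542183230603 R2 [-0.0089 -0.0057 -0.9999] open 0.00030104580550845323 F cx,cy,z -0.5129340589167877 0.5159211006055417 -0.5883557843396555
```

```bash
R='from rig import *;from h import *;rep(state())'
python3 -m pendant '0 0 0.2 0; 0 0 0 0' >/dev/null; python3 -c "$R"
python3 -m pendant '0 0 0.2 0; 0 0 0 0' >/dev/null; python3 -c "$R"
python3 -m pendant '0 0 0.2 0; 0 0 0 0' >/dev/null; python3 -c "$R"
```

```text
t 13.1 carrier x,y -0.20037544204041385 -3.8390664379906786e-05 z 0.0004262333064753293 yaw 32.39791822095234 R2 [-0.0089 -0.0057 -0.9999] open 0.0007558246367136089 F cx,cy,z -0.005300078150792406 0.08236157562522295 0.23207048571533365
t 13.3 carrier x,y -0.2003853846341978 -2.4520984786094372e-06 z -0.001582133951633452 yaw 32.40472340939923 R2 [-0.0089 -0.0057 -0.9999] open 0.0002514620168552415 F cx,cy,z -0.35221293705279144 -0.5685784855192615 0.22909955779087895
t 13.5 carrier x,y -0.20044426688221195 -2.7939986312767917e-05 z -0.0036206868718606997 yaw 32.399833636372485 R2 [-0.009  -0.0057 -0.9999] open 0.00047949633697169755 F cx,cy,z 0.5265337813495847 0.9715411650660831 -0.2778694676207751
```

```bash
R='from rig import *;from h import *;rep(state())'
cat >>h.py <<'E'
def brief(s):
    d=np.array(s['position'][:2])-C;print(round(s['time_s'],2),'cx,cy,z mm',np.round([d@EX*1e3,d@EY*1e3,s['position'][2]*1e3],1),'F',np.round([s['wrist_force'][:2]@EX,s['wrist_force'][:2]@EY,s['wrist_force'][2]],1))
E
R='from rig import *;from h import *;brief(state())'
python3 -m pendant '0 0 0.2 0; 0 0 0.2 0' >/dev/null; python3 -c "$R"
python3 -m pendant '0 0 0.2 0; 0 0 0.2 0' >/dev/null; python3 -c "$R"
```

```text
13.7 cx,cy,z mm [-200.3   -0.    -7.5] F [-0.4  0.8  0.1]
13.9 cx,cy,z mm [-200.4   -0.   -11.6] F [ 0.1  0.5 -1.3]
```

```bash
R='from rig import *;from h import *;brief(state())'
python3 -m pendant '0 0 0.2 0; 0 0 0 0' >/dev/null; python3 -c "$R"
python3 -m pendant '0 0 0.2 0; 0 0 0 0' >/dev/null; python3 -c "$R"
python3 -m pendant '0 0 0.2 0; 0 0 0 0' >/dev/null; python3 -c "$R"
```

```text
14.1 cx,cy,z mm [-2.004e+02 -1.000e-01 -1.240e+01] F [-4.5  0.7 17.4]
14.3 cx,cy,z mm [-2.003e+02 -1.000e-01 -1.250e+01] F [-11.7   3.7  42.8]
14.5 cx,cy,z mm [-2.002e+02 -1.000e-01 -1.270e+01] F [-18.2   4.3  69.9]
```

The tips touch the worktop at a measured z of −12 mm, so the true tip height is measured z + 12 mm. That fits p4, where the tip's near bottom edge agreed in x and y and differed only in height. Next I'll lift and push the catch with the measured z at about 51 mm.

```bash
R='from rig import *;from h import *;brief(state())'
python3 -m pendant '0 0 -1 0; 0 0 -4 0; 0 0 -4 0; 4.4 -2.6 0 0; 4.4 -2.6 0 0; 4.4 -2.6 0 0; 0 0 0 0' >/dev/null; python3 -c "$R"
```

```text
15.2 cx,cy,z mm [-64.9  81.5  71. ] F [-0.2  0.1 -0.7]
```

```bash
R='from rig import *;from h import *;brief(state())'
python3 -m pendant '-0.2 0 1 0; 0 0 1 0; 0 0.5 0 0; 0 0.5 0 0; 0 0 0 0' >/dev/null; python3 -c "$R"
python3 -m pendant '0 0.4 0 0; 0 0.4 0 0' >/dev/null; python3 -c "$R"
python3 -m pendant '0 0.3 0 0; 0 0.3 0 0' >/dev/null; python3 -c "$R"
python3 -m pendant '0 0.3 0 0; 0 0.3 0 0' >/dev/null; python3 -c "$R"
```

```text
15.7 cx,cy,z mm [-72.5  63.4  51.6] F [ 0.8  0.  -0.2]
15.9 cx,cy,z mm [-72.1  57.3  51.7] F [-1.   0.7  0.2]
16.1 cx,cy,z mm [-72.1  51.6  51.6] F [ 1.  -0.2  0.7]
16.3 cx,cy,z mm [-72.2  45.6  51.4] F [-0.1  1.8 -0.2]
```

```bash
R='from rig import *;from h import *;brief(state())'
python3 -m pendant '0 0.3 0 0; 0 0.3 0 0' >/dev/null; python3 -c "$R"
python3 -m pendant '0 0.2 0 0; 0 0 0 0' >/dev/null; python3 -c "$R"
python3 -m pendant '0 0.2 0 0; 0 0 0 0' >/dev/null; python3 -c "$R"
```

```text
16.5 cx,cy,z mm [-72.2  39.4  51.3] F [0.3 1.3 1.2]
16.7 cx,cy,z mm [-72.2  38.9  51.4] F [0.8 4.3 2.4]
16.9 cx,cy,z mm [-72.3  38.7  51.4] F [-1.1  9.1  3.5]
```

The hard stop came at y = 38.8 mm, against a predicted 39.5 mm, so the catch is fully open. Next I'll back off and move above the well.

```bash
R='from rig import *;from h import *;brief(state())'
python3 -m pendant '0 -1 0 0; 0 0 -4 0; -1.7 2.7 0 0; -1.7 2.7 0 0; 0 0 3 0; 0 0 2 0; 0 0 0 0' >/dev/null; python3 -c "$R
c=get_image('scene')['color'];t=get_image('top')['color']
cv2.imwrite('pics/p7.png',cv2.resize(c[190:265,200:320,::-1],None,fx=6,fy=6,interpolation=cv2.INTER_CUBIC))"
```

```text
17.6 cx,cy,z mm [-109.2   -8.6   39.1] F [-1.  -0.1  0.7]
```

View pics/p7.png

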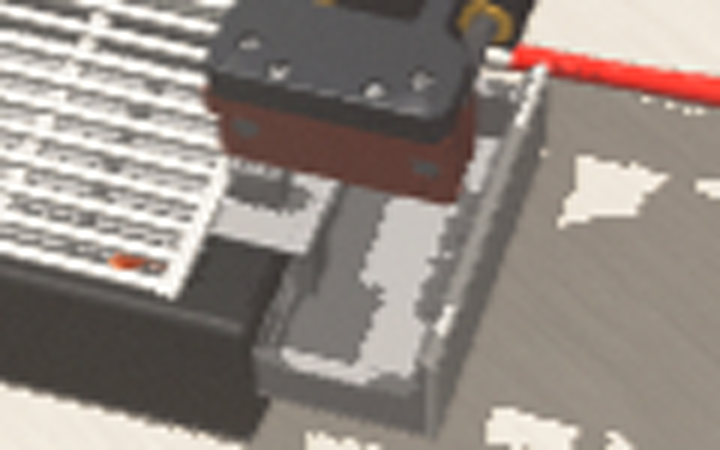

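The catch plate has moved by about (+20,−55) px, which is 22 mm, and the thumb is now at (258,185), so it is open. I'll lower into the well.

```bash
R='from rig import *;from h import *;brief(state())'
python3 -m pendant '0.4 0 0 0; 0 0 0.8 0; 0 0 0.8 0; 0 0 0 0' >/dev/null; python3 -c "$R"
python3 -m pendant '0 0 0.8 0; 0 0 0.8 0; 0 0 0 0' >/dev/null; python3 -c "$R"
python3 -m pendant '-0.4 0 0 0; -0.4 0 0 0; 0 0 0 0' >/dev/null; python3 -c "$R"
```

```text
18.1 cx,cy,z mm [-103.7   -8.    24.5] F [-0.1  0.  -0. ]
18.4 cx,cy,z mm [-104.    -8.     8.2] F [ 0.3  0.9 -0.2]
18.7 cx,cy,z mm [-111.7   -8.4    9.9] F [-0.2  0.3 -0.3]
```

```bash
R='from rig import *;from h import *;brief(state())'
python3 -m pendant '-0.5 0 0 0; -0.5 0 0 0; -0.5 0 0 0; -0.5 0 0 0' >/dev/null; python3 -c "$R"
python3 -m pendant '-0.5 0 0 0; -0.5 0 0 0; -0.5 0 0 0; -0.5 0 0 0; -0.5 0 0 0; -0.5 0 0 0' >/dev/null; python3 -c "$R"
python3 -m pendant '-0.5 0 0 0; -0.5 0 0 0; -0.5 0 0 0; -0.5 0 0 0; 0 0 0 0' >/dev/null; python3 -c "$R"
```

```text
19.1 cx,cy,z mm [-131.2   -8.2   10.1] F [ 2.1 -0.7  0.1]
19.7 cx,cy,z mm [-161.5   -8.    10.2] F [ 2.1 -1.3 -0.4]
20.2 cx,cy,z mm [-182.3   -7.7   10.3] F [-0.4 -0.   0.5]
```

Force shows about 2 N of sliding friction, so the tray is following. I'll go on to the stop.

```bash
R='from rig import *;from h import *;brief(state())'
python3 -m pendant '-0.3 0 0 0; -0.3 0 0 0; -0.2 0 0 0; -0.2 0 0 0' >/dev/null; python3 -c "$R"
python3 -m pendant '-0.2 0 0 0; -0.2 0 0 0; 0 0 0 0' >/dev/null; python3 -c "$R"
python3 -m pendant '-0.2 0 0 0; 0 0 0 0' >/dev/null; python3 -c "$R"
```

```text
20.6 cx,cy,z mm [-191.1   -7.6   10.5] F [ 1.5  0.2 -1.1]
20.9 cx,cy,z mm [-192.8   -7.7   10.9] F [ 7.6  0.1 -6. ]
21.1 cx,cy,z mm [-192.8   -7.7   11.3] F [11.9  0.  -8.9]
```

```bash
R='from rig import *;from h import *;brief(state())'
python3 -m pendant '0.6 0 0 0; 0.3 0 0 0; 0 0 0 0' >/dev/null; python3 -c "$R"
python3 -m pendant '0 0 -3 0; 0 0 -4 0; 0 0 -4 0; 0 0 -4 0; -4 3.3 0 0; -4 3.3 0 0; -4 3.3 0 0; -4 3.3 0 0' >/dev/null
python3 -m pendant '-4 3.3 0 0; -4 3.3 0 0; -4 3.3 0 0; -4 3.3 0 0; -4 3.3 0 0; 0 0 0 0' >/dev/null
python3 - <<'E'
from rig import *;from h import *
brief(state());t=get_image('top')
a=cv2.imread('pics/top0.png')[:,:,::-1].astype(int);c=t['color'].astype(int)
K=np.array([[t['fx'],0,t['cx']],[0,t['fy'],t['cy']],[0,0,1]])
o=(c[...,0]>150)&(c[...,0]-c[...,1]>50)&(c[...,0]-c[...,2]>60);o[:150]=0;o[260:]=0;o[:,:190]=0;o[:,315:]=0
v,u=np.nonzero(o);print('orange',len(u),u.mean() if len(u) else 0,v.mean() if len(u) else 0)
if len(u):
    p=ray(t,u.mean(),v.mean(),.013)[:2]-C;print('seal carrier',p@EX,p@EY)
red=lambda i:(i[...,0]>150)&(i[...,0]-i[...,1]>80)
for n,i in(('before',a),('after',c)):
    m=red(i);m[:150]=0;m[:,:315]=0;v,u=np.nonzero(m);print(n,'brush',len(u),u.mean(),v.mean())
# lip: profile of change along carrier x at z=.046
for x in np.arange(-.23,-.12,.006):
    P=lambda y:cv2.projectPoints(np.r_[C+x*EX+y*EY,.046],t['rvec'],t['tvec'],K,t['dist_coeffs'])[0].ravel().round().astype(int)
    print(round(x,3),[int(c[P(y)[1],P(y)[0]].mean()-a[P(y)[1],P(y)[0]].mean()) for y in(-.04,-.02,0,.02,.04)])
d=np.abs(c-a).sum(2)[225:300,225:270];print('pen-area changed px',(d>90).sum())
E
```

```text
21.4 cx,cy,z mm [-188.4   -7.9   10.3] F [-0.6 -0.4  0.8]
22.8 cx,cy,z mm [-541.  -295.2  164.4] F [ 0.7 -0.9  0.7]
orange 19 268.1578947368421 222.78947368421052
seal carrier -0.10577564866128313 0.034065919548854115
before brush 256 356.22265625 214.71484375
after brush 258 356.31007751937983 214.8294573643411
-0.23 [2, 2, 2, 2, 2]
-0.224 [-27, -2, -39, -40, -28]
-0.218 [-60, -59, -60, -60, -58]
-0.212 [-65, -46, -60, -66, -73]
-0.206 [-19, -20, -17, -7, -31]
-0.2 [-15, -13, -10, -10, -12]
-0.194 [-14, -14, -16, -12, -12]
-0.188 [-13, -15, -13, -10, -14]
-0.182 [-14, -12, -12, -10, -13]
-0.176 [-15, -14, -11, -14, -11]
-0.17 [-13, -11, -12, -13, -13]
-0.164 [-16, -15, -18, -17, -13]
-0.158 [-27, -25, -27, -26, -34]
-0.152 [-12, -13, -11, -14, -11]
-0.146 [50, 51, 47, 51, 50]
-0.14 [50, 47, 48, 50, 50]
-0.134 [82, 79, 84, 79, 86]
-0.128 [-20, -9, -18, -8, -23]
-0.122 [1, 1, 1, 0, -25]
pen-area changed px 72
```

```bash
python3 - <<'E'
from rig import *;from h import *
t=get_image('top');c=t['color'];a=cv2.imread('pics/top0.png')[:,:,::-1]
g=lambda i:cv2.cvtColor(np.ascontiguousarray(i),cv2.COLOR_RGB2GRAY)
r=cv2.matchTemplate(g(c)[240:310,230:300],g(a)[256:296,253:279],cv2.TM_CCOEFF_NORMED);print(r.max(),np.unravel_index(r.argmax(),r.shape),'exp (16,23)')
d=np.abs(c.astype(int)-a).sum(2)[220:300,225:272]>90;v,u=np.nonzero(d)
print('changed carrier xy',[tuple((np.array([q@EX,q@EY])*1e3).round().astype(int).tolist()) for q in (ray(t,x+225,y+220,.005)[:2]-C for x,y in list(zip(u,v))[::8])])
hsv=cv2.cvtColor(np.ascontiguousarray(c),cv2.COLOR_RGB2HSV);m=(hsv[...,0]<18)&(hsv[...,1]>110)
v,u=np.nonzero(m[190:245,240:300]);q=[ray(t,x+240,y+190,.013)[:2]-C for x,y in zip(u,v)];q=np.array([[p@EX,p@EY] for p in q])
print(len(q),q.min(0),q.max(0),q.mean(0))
E
```

```text
0.9251674 (np.int64(16), np.int64(23)) exp (16,23)
changed carrier xy [(-82, 59), (-101, 30), (-93, 46), (-92, 51), (-100, 38), (-96, 47), (-96, 51), (-98, 51), (-109, 43), (-119, 39), (-127, 49), (-130, 47), (-133, 46), (-133, 48), (-133, 52), (-133, 55), (-135, 56), (-137, 55), (-141, 53)]
23 [-0.12101071  0.02340643] [-0.0981028   0.04315627] [-0.10401349  0.0328112 ]
```

The pen and brush are unmoved, the tray is at its stop, and the seal is in the open well.

```bash
python3 -c "
from rig import *;print(sign_off())"
```

```text
the job is handed in; nothing more can be done
None
```

I pushed the catch fully open, then drew the tray out to its stop by its lip; the seal lies in the open, the pen and brush did not move, and I handed the job in at about 23 s, after finding the true fingertip height by pressing on the bare worktop with up to 70 N.

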